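Release the beaker clamp and push its jaw fully open

ROBOT

A 6-joint arm with a two-finger parallel gripper is mounted at the origin on the work surface. World frame = base frame: x ahead of the robot, y to its left, z up, the work surface at z = 0. Lengths are in m, angles in rad, forces in N, time in s.
With the tool pointing down it reaches from about 0.325 to 0.775 m from the base axis. Payload 5.5 kg.
Tool frame: the origin (TCP) lies between the finger pads; the fingertips stand 8 mm ahead of it and the grasp point (between the pads) lies 11 mm behind it (tcp_to_tips is the distance from the TCP to the fingertips, in m); z points along the fingers, y is the direction in which the jaws open and shut (so a half turn about z gives the same grasp; the last joint's range is limited). The gripper opens to 88 mm and grips with 3 to 60 N. Pads are 20 mm wide; open, the fingers measure 115 mm over their backs; the gripper's body (75 mm by 178 mm) begins 61 mm behind the grasp point.
Start: joints at [1.152, 0.091, 1.231, -0, 1.82, -0.057], TCP at [0.212, 0.561, 0.192] pointing down, gripper open.
Joint ranges: [-2.87, 2.87], [-0.86, 2.18], [0.17, 2.46], [-1.51, 4.65], [0.06, 2.69], [-2.65, 2.65]. Speed limits (rad/s): [2.57, 2.57, 3.01, 3.14, 3.14, 3.14].

INTERFACE

Orientations are given as a unit quaternion [w, x, y, z].
In Python, from bench import * gives the robot as it stands. Calls block until the motion is done:
- move_to(position, orientation): joint-space move of the TCP to a pose.
- move_l(position, speed=0.15, orientation=None): straight line of the TCP; orientation=None keeps the orientation; speed is the mean speed in m/s.
- movej(angles): joint-space move.
- gripper_open() and close(): open the fingers fully, or close them until they stop; the grip force is fixed at half the most.
- hold(seconds).
- inverse_kinematics(position, orientation): joint angles nearest the present ones, or None.
- state(): the state.
- get_image(name): name is "scene" or "top"; returns a dict with "frame" (384x512x3 uint8, blue, green, red), "depth" (384x512 float32, m along the optical axis (not along the pixel's ray), 0 where there is no reading), "camera_matrix" (3x3 intrinsics, pixels), "view" (4x4, takes a point from world to camera coordinates). Camera axes: x right, y up, looking along -z (the intrinsics and any distortion apply to the point x, -y, -z); pixel columns grow to the right and rows downward; lengths in m; the calibration is good to about 2 mm. A picture is of the moment at which its call begins.
A pose or a line that the arm cannot do raises IKError and nothing moves.
- job_done(): hands the job in, once; it reports no verdict.
The state is a dict: "time": time; "joint_pos": joint angles; "dq": joint speeds; "joint_torque": joint torques, N m; "ee_pos": TCP position; "ee_rot": TCP orientation; "ft_force": force on the tool from outside, world axes, zero at the start; "moment": the same for the moment, N m; "finger_gap": finger opening in m.
Only numpy, scipy, OpenCV 4.12 (cv2) and the standard library are available. Lean on these libraries where they do the work, as an engineer would, in place of code of your own. Each camera call takes 0.05 s, during which the arm holds its last target.

TASK

Open the beaker clamp that is fixed to the bench: press its red ratchet release plate down with the fingertips and, keeping it pressed, push the sliding jaw back along its rail, away from the beaker, until it is fully home against the black end stop, then let go and move clear. Nothing is to be gripped or lifted: leave the plastic beaker upright where it stands between the jaws, and leave everything else on the bench alone.

Things in the scene. Friction and masses are not known exactly. Their poses are not given: they have to be found in the camera images.
- clamp: beaker clamp fixed to the bench: grey plate 110 x 315 mm, 12 mm thick, with a green fixed jaw at one end (-y), a rail along its own y axis and a black end stop at the other end (+y). Origin under the plate on its long centre line, 7.5 mm from the middle towards the fixed jaw; z up; its +y axis points the way the sliding jaw opens. Top of the fixed jaw 70 mm, of the end stop 52 mm above the bench.
- release_top (a point): middle of the top face of the red release plate that rides on the sliding jaw: 40 mm across the rail (x) x 38 mm along it (y), 70 mm above the bench when fully up, level; its upper face is free from above. A blue push block stands directly beside it on its opening (+y) side, with its face 20.5 mm from this point when measured along clamp +y. On its other side (-y) the green jaw is lower than the plate (58 mm). The point moves with the plate and the jaw.
- release (a joint): how far the release plate is pressed straight down, m: 0 fully up, 0.008 hard stop. A spring pushes it up (about 3 N at the top, 6 N at the bottom) as soon as it is let go. Its pawl is clear of the teeth when pressed to 0.005 or deeper; at less than about 0.004 the pawl catches on the rail's next tooth (8 mm pitch) and the jaw cannot open. It may start sunk by up to 4 mm where the pawl happens to stand on a tooth.
- jaw (a joint): how far the sliding jaw is open along clamp +y, m: 0 closed nearest to the beaker, 0.1 fully home against the end stop. It slides with about 3 N of friction and stays where it is left. It starts between 0 and 0.03.
- push_block (a point): middle of the face of the blue push block on the sliding jaw, the face that looks to clamp -y, over the release plate: block 48 mm wide (x), 14 mm thick (y), its top 92 mm above the bench. A fingertip standing on the pressed plate pushes against this face to move the jaw to +y.
- end_stop (a point): middle of the end stop's face that looks to the sliding jaw, 45 mm above the bench; the back of the blue block stands 2 mm from it when the jaw is home.
- beaker: empty clear plastic beaker, 84 mm across at the rim, 72 mm at the foot, 80 mm tall, 3 mm wall, standing loose on the clamp's plate (12 mm above the bench) between the jaws. Origin: centre of its underside. Rim 92 mm above the bench.
- weight: a brass weight with a knob, 44 mm across, 56 mm tall, standing loose on the bench; leave alone. Origin: centre of its underside.
- disc: a flat steel disc, 76 mm across, 12 mm thick, standing loose on the bench; leave alone. Origin: centre of its underside.
- spatula: a flat steel spatula lying down, 185 mm long, 6 mm thick, standing loose on the bench; leave alone. Origin: centre of its underside.
- bottle: an amber bottle, 64 mm across, 150 mm tall, standing loose on the bench; leave alone. Origin: centre of its underside.
- jar: a white jar, 70 mm across, 80 mm tall, standing loose on the bench; leave alone. Origin: centre of its underside.
- glass: an empty glass beaker, 90 mm across, 100 mm tall, standing loose on the bench; leave alone. Origin: centre of its underside.

How it is judged:
On the way, in this order (a step that is already met when the one before it is completed fails the run):
1. the release plate is pressed down far enough to free the ratchet (value of joint release above 0.0045 m), for 0.1 s.
2. the sliding jaw is pushed fully home (value of joint jaw above 0.094 m), for 0.2 s.
At the end, for the whole second after the job is handed in: the sliding jaw rests within 6 mm of its fully open position, the release plate has sprung back up (less than 3 mm down), the beaker stands upright and still within 20 mm of where it was, and every other loose thing is within 30 mm of where it was (value of joint jaw above 0.094 m and velocity of joint jaw between -0.005 and 0.005 m/s and value of joint release below 0.003 m and angle between beaker's own z axis and vertical below 0.1 rad and distance of beaker from where it was at the start of the episode below 0.02 m and linear speed of beaker below 0.01 m/s and distance of each of weight, disc, spatula, bottle, jar, glass from where it was at the start of the episode below 0.03 m); the robot touches nothing.
It fails at once if the beaker is lifted more than 10 mm off the clamp's plate (height (world z) of beaker above 0.022 m).
It fails at once if the beaker is tipped or shoved more than 20 mm (angle between beaker's own z axis and vertical above 0.25 rad or distance of beaker from where it was at the start of the episode above 0.02 m).
It fails at once if another loose thing on the bench is moved or lifted by more than 30 mm (distance of any of weight, disc, spatula, bottle, jar, glass from where it was at the start of the episode above 0.03 m).
It also fails if it takes over 40 s, if anything falls off the work surface, if the arm or the gripper's body presses on something with over 40 N, if the wrist force passes 120 N, or if a joint passes its speed limit or range.

## Working session

There is one attempt and no reset: what is moved stays moved. The work goes in short steps, each a Python script; the robot and the scene stay as the last script left them, time stands still between calls to the robot, and variables do not carry over. Pictures are saved under pics/ and viewed, and the job is handed in when it is done.

```bash
mkdir -p pics; ls
python3 - <<'E'
from bench import *
import cv2,numpy as np
for n in("scene","top"):
    d=get_image(n);cv2.imwrite(f"pics/{n}0.png",d["frame"]);np.savez(f"{n}0.npz",**d)
    print(n,d["camera_matrix"],np.round(d["view"],4), d.keys())
print(state())
E
```

```text
pics
scene [[398.07231639   0.         255.86147636]
 [  0.         398.07231639 193.17406147]
 [  0.           0.           1.        ]] [[ 0.6781  0.7349 -0.0115 -0.3488]
 [-0.5888  0.5525  0.59    0.2722]
 [ 0.44   -0.3933  0.8073 -1.4188]
 [ 0.      0.      0.      1.    ]] dict_keys(['frame', 'depth', 'camera_matrix', 'view'])
top [[482.06950895   0.         253.57868517]
 [  0.         482.06950895 192.33318128]
 [  0.           0.           1.        ]] [[-1.5600e-02 -9.9990e-01  1.3000e-03 -6.1000e-03]
 [ 9.9790e-01 -1.5400e-02  6.2600e-02 -5.5010e-01]
 [-6.2600e-02  2.2000e-03  9.9800e-01 -1.8053e+00]
 [ 0.0000e+00  0.0000e+00  0.0000e+00  1.0000e+00]] dict_keys(['frame', 'depth', 'camera_matrix', 'view'])
{'time': 0.1, 'joint_pos': array([ 1.15226658e+00,  9.18153640e-02,  1.23174343e+00,  1.73908510e-05,
        1.81980780e+00, -5.66780519e-02]), 'dq': array([ 0.00040398, -0.00089435, -0.00270321, -0.00018503,  0.00163255,
       -0.00171018]), 'joint_torque': array([ 3.41358813e-03, -4.47855949e+01, -4.07571065e+01,  7.00215599e-02,
        2.83687748e-02, -1.06681014e-04]), 'ee_pos': array([0.21225877, 0.56086305, 0.19081341]), 'ee_rot': array([-2.16963240e-04,  1.79938215e-01,  9.83677514e-01, -8.60069620e-04]), 'ft_force': array([0.74974216, 0.08613783, 0.07578196]), 'moment': array([-0.01715284, -0.02365016, -0.00508682]), 'finger_gap': 0.08767858898624842}
```

View pics/scene0.png

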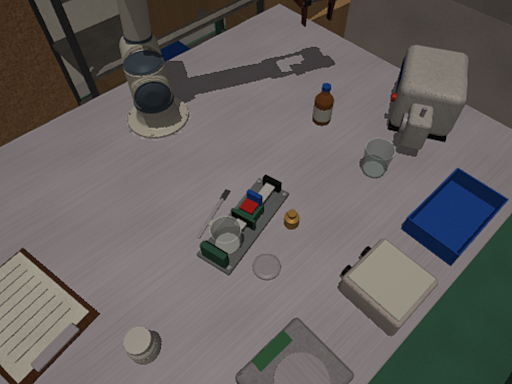

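View pics/top0.png

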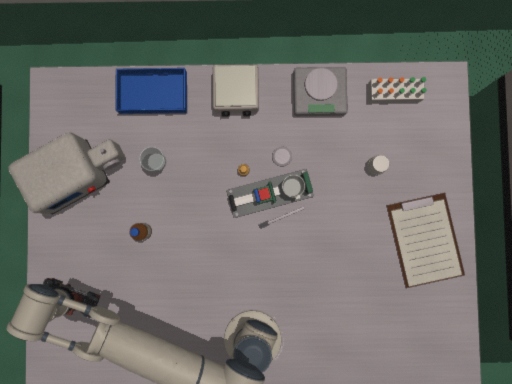

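Scene: the clamp runs from (215,255) to (278,185), with the red plate at (249,207). Top: it runs from the green fixed jaw at (308,183) to the black stop at (233,202), with the red plate at (264,195), so it opens roughly towards world +y.

```bash
cat > vis.py <<'E'
import numpy as np,cv2
def ray(d,uv,z):
    K=d["camera_matrix"];V=d["view"];R=V[:3,:3];t=V[:3,3]
    uv=np.atleast_2d(uv).astype(float)
    c=np.c_[(uv[:,0]-K[0,2])/K[0,0],-(uv[:,1]-K[1,2])/K[1,1],-np.ones(len(uv))]
    w=c@R; o=-R.T@t
    return o+w*((z-o[2])/w[:,2])[:,None]
def pts(d,m):
    v,u=np.nonzero(m&(d["depth"]>0)); z=d["depth"][v,u]
    K=d["camera_matrix"];V=d["view"]
    c=np.c_[(u-K[0,2])/K[0,0]*z,-(v-K[1,2])/K[1,1]*z,-z]
    return (c-V[:3,3])@V[:3,:3],np.c_[u,v]
E
python3 - <<'E'
from vis import *
for n,roi,k in(("scene",(170,165,310,285),5),("top",(215,140,325,240),7)):
    d=np.load(n+"0.npz");f=d["frame"]
    x0,y0,x1,y1=roi
    cv2.imwrite(f"pics/{n}_z.png",cv2.resize(f[y0:y1,x0:x1],None,fx=k,fy=k,interpolation=cv2.INTER_NEAREST))
    h=cv2.cvtColor(f,cv2.COLOR_BGR2HSV);H,S,Vv=cv2.split(h)
    R=np.zeros(H.shape,bool);R[y0:y1,x0:x1]=1
    for c,m in(("red",((H<6)|(H>174))&(S>170)),("blue",(H>105)&(H<130)&(S>150)),("green",(H>50)&(H<90)&(S>90)),("black",(Vv<40)&(S<90))):
        m=m&R; P,uv=pts(d,m)
        if len(P): print(n,c,len(P),uv.mean(0).round(2),"med",np.median(P,0).round(4),"zpct",np.percentile(P[:,2],[5,50,95]).round(4))
E
```

```text
scene red 173 [248.76 205.83] med [ 0.541  -0.0508  0.0665] zpct [0.0635 0.0665 0.07  ]
scene blue 134 [254.87 196.07] med [ 0.5374 -0.0264  0.0878] zpct [0.0614 0.0878 0.0942]
scene green 648 [227.99 238.54] med [ 0.57   -0.2037  0.0564] zpct [0.0288 0.0564 0.0709]
scene black 258 [256.79 204.79] med [0.5353 0.0333 0.046 ] zpct [0.0096 0.046  0.0571]
top red 78 [263.82 193.44] med [ 0.5436 -0.0528  0.0661] zpct [0.061  0.0661 0.0736]
top blue 35 [256.71 195.26] med [ 0.5354 -0.0266  0.0907] zpct [0.086  0.0907 0.0982]
top green 56 [297.62 185.62] med [ 0.57   -0.2095  0.0681] zpct [0.0546 0.0681 0.0761]
top black 13 [287.38 189.08] med [ 0.5509 -0.2059  0.0591] zpct [0.0428 0.0591 0.0706]
```

View pics/scene_z.png

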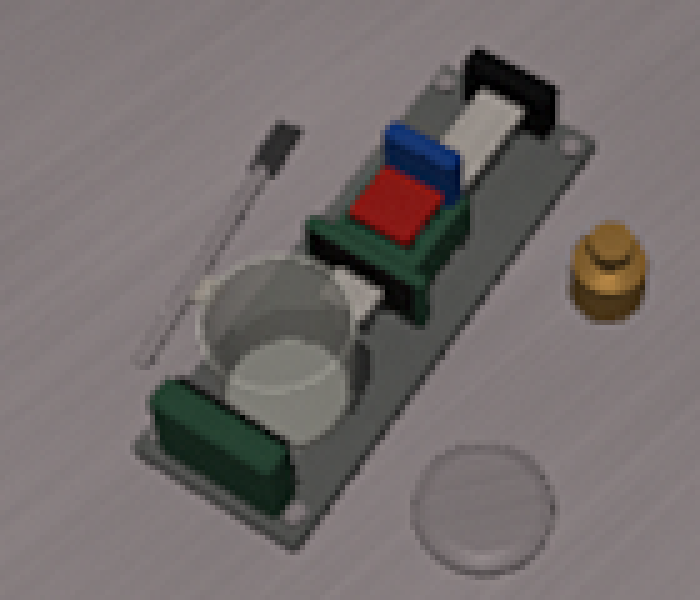

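View pics/top_z.png

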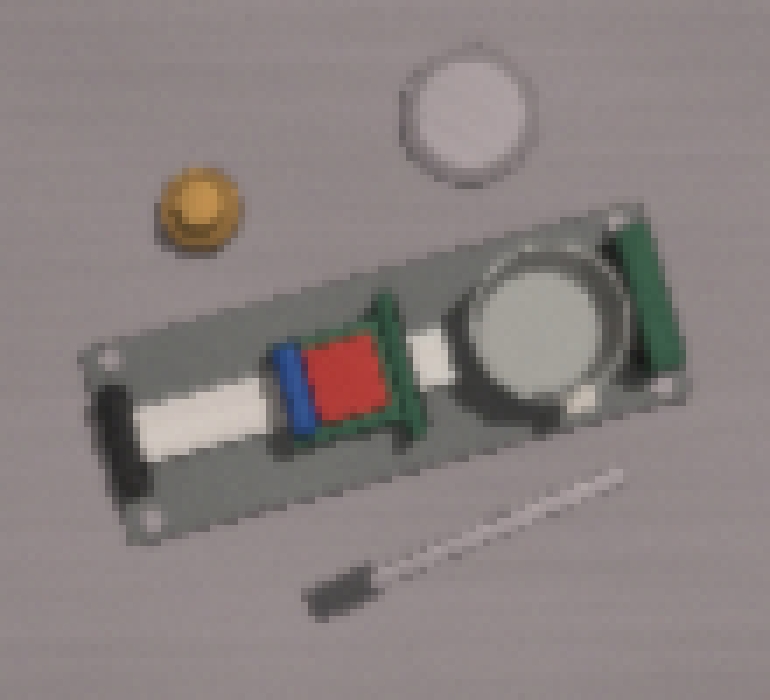

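Run:
```python
from vis import *
d=np.load("top0.npz");s=np.load("scene0.npz")
c=np.array([[80,357],[640,203],[688,402],[130,548]])/7+[215,140]-.5
P=ray(d,c,.012);print("corners",P.round(4))
cs=np.array([[440,65],[593,148],[297,550],[133,450]])/5+[170,165]-.5
Q=ray(s,cs,.012);print("scene corners(+y-x.. order)",Q.round(4))
for n,A in(("top",[P[0],P[1],P[2],P[3]]),("scene",[Q[1],Q[2],Q[3],Q[0]])):
    A=np.array(A)[:,:2];v=(A[0]+A[3]-A[1]-A[2])/2;L=np.linalg.norm(v);w=np.linalg.norm(A[0]+A[1]-A[2]-A[3])/2
    u=v/L;print(n,"len",L,"wid",w,"y axis",u,"deg off world y",np.degrees(np.arctan2(-u[0],u[1])),"origin",A.mean(0)-.0075*u)
for n,D in(("top",d),("scene",s)):
    h=cv2.cvtColor(D["frame"],cv2.COLOR_BGR2HSV);H,S,V=cv2.split(h)
    m=((H<6)|(H>174))&(S>150)&(V>60);m[:,:200]=0;m[:,320:]=0;m[:165]=0;m[240:]=0
    ct=max(cv2.findContours(m.astype(np.uint8),0,1)[0],key=cv2.contourArea)
    k=np.zeros(m.shape,np.uint8);cv2.drawContours(k,[ct],-1,1,-1);vv,uu=np.nonzero(k)
    for z in(.066,.070):print(n,"red",len(uu),ray(D,[uu.mean(),vv.mean()],z).round(4))
    b=cv2.boxPoints(cv2.minAreaRect(ct));print(ray(D,b,.068)[:,:2].round(4).tolist())
    m=(H>105)&(H<130)&(S>130);m[:,:200]=0;m[:,320:]=0;m[:165]=0;m[240:]=0
    vv,uu=np.nonzero(m);print(n,"blue",len(uu),ray(D,[uu.mean(),vv.mean()],.092).round(4))
    p=ray(D,np.c_[uu,vv],.092)
```

```text
corners [[ 0.5588  0.0901  0.012 ]
 [ 0.638  -0.2152  0.012 ]
 [ 0.5293 -0.2388  0.012 ]
 [ 0.4551  0.0643  0.012 ]]
scene corners(+y-x.. order) [[ 0.4522  0.0645  0.012 ]
 [ 0.5618  0.0882  0.012 ]
 [ 0.6389 -0.211   0.012 ]
 [ 0.5335 -0.2382  0.012 ]]
top len 0.313677824726748 wid 0.10902805808274516 y axis [-0.24450588  0.96964781] deg off world y 14.152634901220916 origin [ 0.54712547 -0.08216845]
scene len 0.3112460004366758 wid 0.11050027736685372 y axis [-0.25444301  0.96708777] deg off world y 14.740583105417524 origin [ 0.5485102  -0.08139318]
top red 99 [[ 0.5416 -0.0526  0.066 ]]
top red 99 [[ 0.5414 -0.0525  0.07  ]]
[[0.5536, -0.0302], [0.5641, -0.0634], [0.5286, -0.0746], [0.5181, -0.0414]]
top blue 38 [[ 0.5346 -0.0255  0.092 ]]
scene red 172 [[ 0.5405 -0.05    0.066 ]]
scene red 172 [[ 0.5426 -0.0517  0.07  ]]
[[0.5283, -0.0746], [0.5111, -0.0392], [0.5544, -0.027], [0.5706, -0.0622]]
scene blue 141 [[ 0.5423 -0.0281  0.092 ]]
```

Both views agree: plate size 314 x 109 mm, opening axis yawed 14.5° from world +y, and red plate centre at about (0.541, -0.052), on the rail line to within 1 mm. Next I close the fingers, go high, and stand over the plate with the finger pair across the rail.

```bash
cat > geo.py <<'E'
import numpy as np
yaw=np.radians(14.5);U=np.array([-np.sin(yaw),np.cos(yaw),0]);X=np.array([np.cos(yaw),np.sin(yaw),0])
RED=np.array([.5412,-.0518,.07])
def q(a):a=np.radians(a);return np.array([0,np.cos(a),np.sin(a),0])
def tip(p,z):return np.array([p[0],p[1],z+.008])
E
python3 - <<'E'
from bench import *
from geo import *
P=tip(RED+U*.005,.20)
for a in(52.25,142.25,-37.75):print(a,inverse_kinematics(P,q(a)))
E
```

```text
52.25 [-1.49525105e-01 -6.13412871e-02  1.35599390e+00 -4.44089210e-16
  1.84694004e+00 -4.02597847e-01]
142.25 None
-37.75 None
```

Run:
```python
from bench import *
from geo import *
import cv2
close()
s=state();p=s["ee_pos"].copy();p[2]=.27
move_l(p,.2)
P=RED+U*.005
move_to(tip(P,.25),q(52.25))
move_l(tip(P,.10),.15)
s=state();print(s["time"],s["ee_pos"],s["ee_rot"],s["ft_force"],s["finger_gap"])
for n in("scene","top"):
    d=get_image(n);np.savez(n+"1.npz",**d)
    x0,y0,x1,y1=(170,145,310,265) if n=="scene" else (215,140,325,240)
    cv2.imwrite(f"pics/{n}1.png",cv2.resize(d["frame"][y0:y1,x0:x1],None,fx=5,fy=5,interpolation=2))
```

```text
5.5833 [ 0.54058649 -0.04699601  0.10935907] [8.98867719e-04 6.12180803e-01 7.90717141e-01 5.09381102e-04] [ 0.35563434 -1.05585826  1.54419323] 0.00039026282815534204
```

View pics/scene1.png

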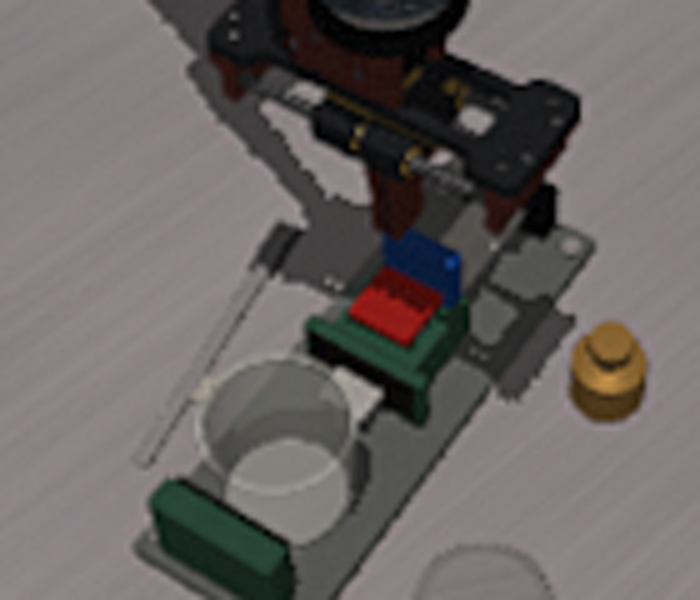

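The view shows the closed fingertips ending near (396,236) zoomed, just above and seemingly behind the blue block. I'll compare that with the pixel the tip should project to.

Run:
```python
from bench import *
from geo import *
from vis import *
s=state();print(s["ee_pos"],s["ft_force"])
d=np.load("scene1.npz")
def proj(p):
    c=d["view"][:3,:3]@p+d["view"][:3,3];K=d["camera_matrix"]
    return np.array([K[0,0]*c[0]/-c[2]+K[0,2],K[1,1]*c[1]/c[2]+K[1,2]])
tp=s["ee_pos"]+[0,0,-.008]
for dx in(-.0135,.0135):
  for dy in(-.01,.01): print((proj(tp+X*dx+U*dy)+.5-[170,145])*5)
print("red ctr",(proj(RED)+.5-[170,145])*5)
```

```text
[ 0.54065214 -0.04706674  0.10945206] [-0.30616345 -0.2667369   0.73165042]
[367.88911331 267.84952449]
[388.25153133 242.7077954 ]
[409.52835096 289.70890709]
[429.67907747 264.1629831 ]
red ctr [394.54293205 304.28851486]
```

```bash
python3 - <<'E'
from vis import *
d=np.load("scene1.npz");V=d["frame"]
m=np.zeros(d["depth"].shape,bool);m[180:200,242:258]=1
P,uv=pts(d,m)
for p,(u,v) in zip(P,uv):
    if v>=182 and u in(246,248,250,252): print(u,v,p.round(3),V[v,u])
E
python3 - <<'E'
import cv2
f=cv2.imread("pics/scene1.png");cv2.imwrite("pics/scene1z.png",cv2.resize(cv2.convertScaleAbs(f[100:380,260:540],alpha=2),None,fx=2,fy=2))
E
```

```text
246 182 [ 0.542 -0.057  0.181] [13 13 22]
248 182 [ 0.548 -0.055  0.185] [13 17 39]
250 182 [ 0.554 -0.053  0.189] [14 17 38]
252 182 [ 0.55  -0.043  0.176] [13 17 35]
246 183 [ 0.542 -0.057  0.177] [ 9 10 20]
248 183 [ 0.551 -0.058  0.186] [13 18 39]
250 183 [ 0.554 -0.053  0.185] [13 16 36]
252 183 [ 0.549 -0.043  0.171] [12 16 34]
246 184 [ 0.542 -0.057  0.172] [ 8 12 23]
248 184 [ 0.549 -0.056  0.179] [17 19 38]
250 184 [ 0.553 -0.053  0.18 ] [14 18 35]
252 184 [ 0.55  -0.044  0.168] [14 16 34]
246 185 [ 0.541 -0.057  0.168] [16 16 28]
248 185 [ 0.55  -0.057  0.176] [16 17 37]
250 185 [ 0.552 -0.053  0.174] [12 16 34]
252 185 [ 0.549 -0.043  0.162] [13 15 34]
246 186 [ 0.541 -0.057  0.163] [14 16 28]
248 186 [ 0.548 -0.055  0.168] [15 17 34]
250 186 [ 0.551 -0.052  0.169] [12 15 33]
252 186 [ 0.547 -0.042  0.155] [11 16 34]
246 187 [ 0.541 -0.057  0.159] [13 15 28]
248 187 [ 0.548 -0.056  0.165] [13 16 36]
250 187 [ 0.552 -0.052  0.165] [11 14 34]
252 187 [ 0.549 -0.043  0.154] [ 7 11 32]
246 188 [ 0.54  -0.056  0.152] [11 14 27]
248 188 [ 0.548 -0.056  0.16 ] [11 14 33]
250 188 
[... 1220 characters left out ...]
32 -0.029  0.088] [58 26  8]
246 196 [ 0.513 -0.035  0.07 ] [50 43 39]
248 196 [ 0.52  -0.034  0.077] [59 27  6]
250 196 [ 0.528 -0.033  0.083] [59 28 12]
252 196 [ 0.532 -0.029  0.084] [56 25  6]
246 197 [ 0.513 -0.035  0.065] [42 38 35]
248 197 [ 0.52  -0.034  0.071] [61 29  8]
250 197 [ 0.526 -0.032  0.076] [56 25  4]
252 197 [ 0.532 -0.03   0.079] [56 26  7]
246 198 [ 0.512 -0.035  0.059] [26 28 52]
248 198 [ 0.518 -0.033  0.063] [49 25 38]
250 198 [ 0.525 -0.031  0.068] [58 26  3]
252 198 [ 0.533 -0.031  0.077] [58 29 10]
246 199 [ 0.518 -0.04   0.066] [11 17 73]
248 199 [ 0.524 -0.038  0.069] [10 11 74]
250 199 [ 0.525 -0.031  0.064] [48 22 38]
252 199 [ 0.533 -0.031  0.072] [57 25  1]
```

View pics/scene1z.png

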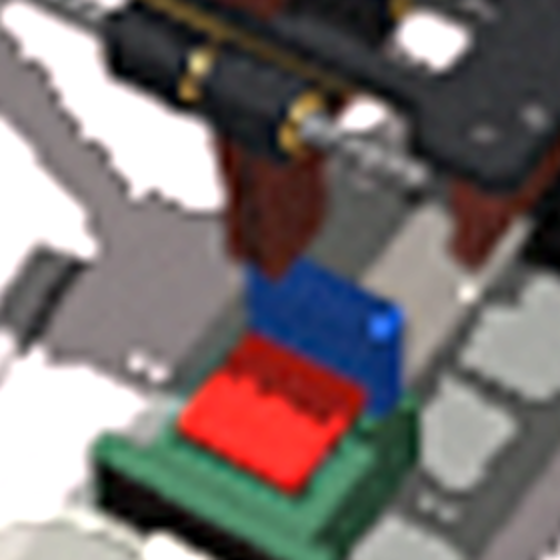

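View pics/top1.png

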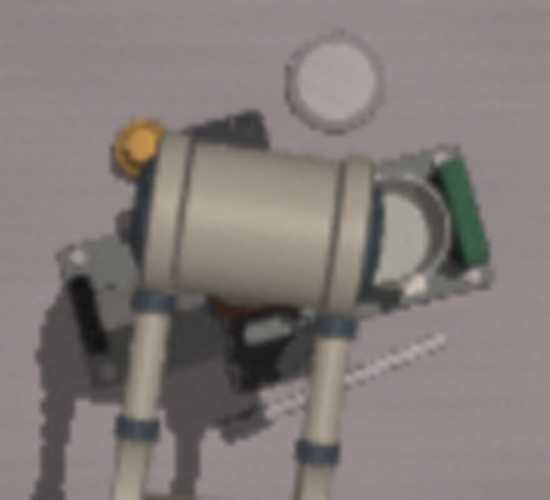

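The depth puts the lowest visible finger point at z ≈ 0.145, where I expected 0.10. I'll look again with everything at rest before going down.

Run:
```python
from bench import *
from vis import *
s=state();print(s["time"],s["ee_pos"],s["joint_pos"],s["dq"])
d=get_image("scene");np.savez("scene2.npz",**d)
f=d["frame"][80:230,160:340]
cv2.imwrite("pics/scene2.png",cv2.resize(cv2.convertScaleAbs(f,alpha=2.2),None,fx=4,fy=4,interpolation=2))
m=np.zeros(d["depth"].shape,bool);m[140:205,200:300]=1
P,uv=pts(d,m)
dark=d["frame"][uv[:,1],uv[:,0]].sum(1)<110
Q=P[dark&(P[:,2]>.1)];U=uv[dark&(P[:,2]>.1)]
for x in range(205,290,5):
    k=U[:,0]==x
    if k.any(): i=np.argmin(Q[k][:,2]);print(x,U[k][i],Q[k][i].round(3))
```

```text
5.6833 [ 0.54065214 -0.04706674  0.10945206] [-1.49524776e-01 -6.64065779e-02  1.53494757e+00 -4.16318437e-06
  1.67073163e+00 -4.02597688e-01] [-0.00080153  0.00315235  0.00317899  0.00224205  0.00083469 -0.00080902]
215 [215 163] [ 0.473 -0.096  0.228]
220 [220 159] [ 0.473 -0.08   0.23 ]
225 [225 164] [ 0.5   -0.085  0.238]
230 [230 160] [ 0.512 -0.078  0.258]
235 [235 172] [ 0.533 -0.082  0.235]
240 [240 175] [ 0.546 -0.078  0.23 ]
245 [245 190] [ 0.537 -0.058  0.143]
250 [250 191] [ 0.551 -0.053  0.148]
255 [255 176] [ 0.568 -0.049  0.222]
260 [260 169] [ 0.563 -0.028  0.227]
265 [265 184] [ 0.611 -0.056  0.237]
270 [270 190] [ 0.624 -0.052  0.224]
275 [275 184] [ 0.62  -0.032  0.224]
280 [280 177] [ 0.613 -0.007  0.223]
285 [285 168] [0.619 0.001 0.257]
```

View pics/scene2.png

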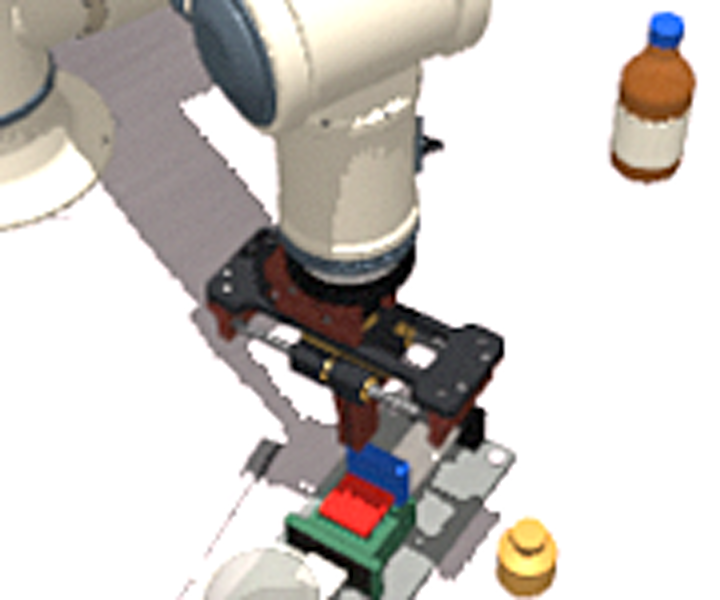

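The arm is at rest and the picture is unchanged. The tips really are about 42 mm higher than the stated tool length implies, and the body bottom at 0.223 is 80 mm above them, which matches the finger length. I'll check the interface's own tool values.

The discrepancy stays unexplained, so I'll go down in small steps on force. Contact at a TCP height of about 0.078 would confirm the stated length, and about 0.036 the visual one.

```bash
cat > ft.py <<'E'
from bench import *
from geo import *
def F(n=3):
    a=[]
    for _ in range(n): hold(.02);a.append(state()["ft_force"])
    return np.mean(a,0)
E
python3 - <<'E'
from ft import *
P=RED+U*.005
f0=F(5);np.save("f0.npy",f0);print("f0",f0)
z=.108
while z>.066:
    z-=.003;move_l([P[0],P[1],z],.04);f=F(2)-f0
    print(round(z,4),state()["ee_pos"][2].round(4),f.round(2))
    if np.linalg.norm(f)>2.2 and z<.1: 
        f=F(5)-f0;print("re",f.round(2))
        if np.linalg.norm(f)>2:break
s=state();print(s["time"])
d=get_image("scene")
import cv2
cv2.imwrite("pics/scene3.png",cv2.resize(cv2.convertScaleAbs(d["frame"][120:250,170:310],alpha=2),None,fx=5,fy=5,interpolation=2));np.savez("scene3.npz",**d)
E
```

```text
f0 [0.10334404 0.04104063 0.03877105]
0.105 0.1047 [ 0.95 -0.54 -0.52]
0.102 0.1017 [-0.01  0.07  0.  ]
0.099 0.0988 [-0.75  0.18  0.17]
0.096 0.0958 [-0.21 -0.14 -0.12]
0.093 0.0928 [-0.66 -0.45 -0.4 ]
0.09 0.0898 [-0.38 -0.18 -0.45]
0.087 0.0868 [-0.17  0.52  0.39]
0.084 0.0838 [ 0.12 -0.12  0.52]
0.081 0.0808 [ 0.17 -0.45  0.1 ]
0.078 0.0778 [-0.03  0.2   0.2 ]
0.075 0.0748 [ 0.25  0.32 -0.55]
0.072 0.0718 [ 0.18 -0.71  0.49]
0.069 0.0688 [-0.03  0.09  0.03]
0.066 0.0658 [ 0.46 -0.09  0.09]
9.7833
```

View pics/scene3.png

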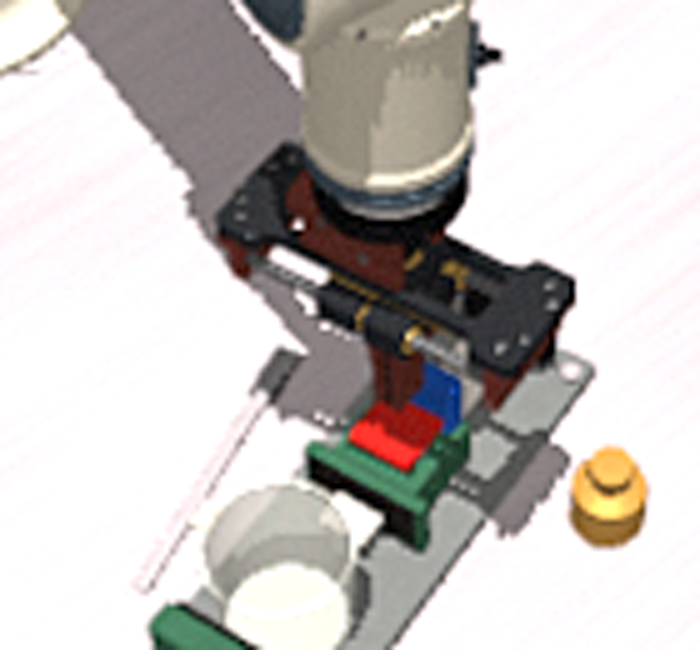

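There was no contact at the stated height, so the picture is right: the tips stand about 34 mm above the reported TCP height. The tip is still over the red plate (bottom at (397,407) zoomed) with the blue block behind it. I'll check its lateral position by ray and carry on down.

```bash
python3 - <<'E'
from vis import *
from geo import *
d=np.load("scene3.npz")
m=np.zeros(d["depth"].shape,bool);m[186:204,240:258]=1
P,uv=pts(d,m)
k=(d["frame"][uv[:,1],uv[:,0]].astype(int)[:,2]<50)&(P[:,2]>.097)&(P[:,2]<.135)&(P[:,1]<-.04)
Q=P[k]; r=Q-RED; print(k.sum(),"zmin",Q[:,2].min(),"along",np.percentile(r@U,[10,50,90]).round(4),"across",np.percentile(r@X,[5,50,95]).round(4))
E
python3 - <<'E'
from ft import *
P=RED+U*.005;f0=np.load("f0.npy")
z=.066
while z>.030:
    z-=.003 if z>.048 else .0015
    move_l([P[0],P[1],z],.04);f=F(3)-f0
    print(round(z,4),state()["ee_pos"][2].round(4),f.round(2))
    if f[2]>1.6:
        f=F(5)-f0;print("re",f.round(2))
        if f[2]>1.6:break
print(state()["time"])
E
```

```text
63 zmin 0.09899368420212987 along [-0.0063 -0.0048  0.0039] across [-0.0092  0.0041  0.0096]
0.063 0.0628 [-0.25 -0.46 -0.19]
0.06 0.0598 [-0.37 -0.1  -0.54]
0.057 0.0568 [-0.2   0.16  0.03]
0.054 0.0538 [-0.04  0.02 -0.19]
0.051 0.0509 [0.68 0.05 0.1 ]
0.048 0.0478 [-0.21  0.13  0.12]
0.0465 0.0465 [-0.26 -0.4  -0.12]
0.045 0.0449 [ 0.19 -0.22  0.49]
0.0435 0.0434 [-0.01 -0.28 -0.03]
0.042 0.0419 [-0.62  0.2  -0.28]
0.0405 0.0404 [-0.35 -0.35 -0.34]
0.039 0.039 [0.38 0.28 0.11]
0.0375 0.0374 [-0.15 -0.1  -0.56]
0.036 0.0365 [-0.45  0.17  2.77]
re [-0.28 -0.11  2.55]
14.1167
```

Contact came at z = 0.0365 with about 2.7 N, which is the spring. I'll press to the hard stop, watching the force.

Run:
```python
from ft import *
P=RED+U*.005;f0=np.load("f0.npy")
z=.036
while z>.024:
    z-=.0015 if z>.031 else .001
    move_l([P[0],P[1],z],.04);f=F(3)-f0
    print(round(z,4),state()["ee_pos"][2].round(4),f.round(2))
    if f[2]>11:break
print(state()["time"])
np.save("z.npy",z)
d=get_image("scene")
import cv2
cv2.imwrite("pics/scene4.png",cv2.resize(cv2.convertScaleAbs(d["frame"][120:250,170:310],alpha=2),None,fx=5,fy=5,interpolation=2))
```

```text
0.0345 0.0347 [0.06 0.23 3.52]
0.033 0.0332 [-0.08 -0.04  4.44]
0.0315 0.0317 [ 0.68 -0.11  5.07]
0.03 0.0314 [-2.18  0.53 10.45]
0.029 0.0314 [-4.02  0.65 14.91]
15.6167
```

View pics/scene4.png

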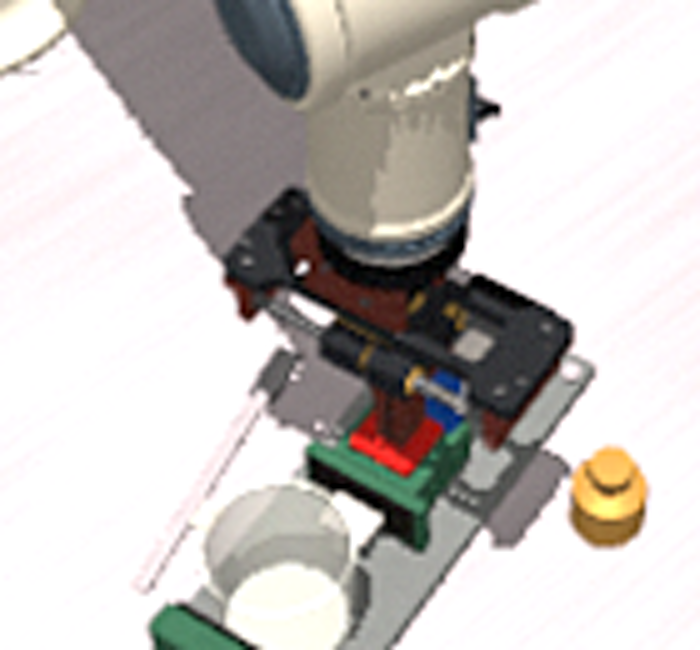

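The plate is on its hard stop: z stays at 0.0314 while the force climbs to 15 N. I'll ease to about 10 N and push along the rail, keeping watch on the force both ways.

Run:
```python
from ft import *
f0=np.load("f0.npy");a=.005;z=.0299
P=RED+U*a;move_l([P[0],P[1],z],.03);print((F(3)-f0).round(2))
while a<.118:
    a+=.008 if a<.065 else .004
    P=RED+U*a;move_l([P[0],P[1],z],.05);f=F(2)-f0;e=state()["ee_pos"]
    print(round(a,4),"along",round((e-RED)@U,4),"z",e[2].round(4),"F_along",round(f@U,2),"x",round(f@X,2),"z",round(f[2],2))
    if f@U<-14 or f[2]<6 or f[2]>25:break
print(state()["time"])
```

```text
[-2.61  0.15 10.38]
0.013 along 0.0125 z 0.0314 F_along -0.62 x -1.61 z 10.85
0.021 along 0.0204 z 0.0314 F_along -0.69 x -1.5 z 9.96
0.029 along 0.0285 z 0.0314 F_along -0.77 x -1.81 z 9.94
0.037 along 0.0364 z 0.0314 F_along -0.9 x -1.6 z 9.77
0.045 along 0.0445 z 0.0314 F_along -1.0 x -1.62 z 9.78
0.053 along 0.0525 z 0.0315 F_along -0.74 x -1.36 z 10.83
0.061 along 0.0605 z 0.0314 F_along -0.68 x -1.2 z 9.89
0.069 along 0.0685 z 0.0314 F_along -0.43 x -1.81 z 10.64
0.073 along 0.0723 z 0.0315 F_along -1.75 x -1.01 z 9.85
0.077 along 0.0762 z 0.0314 F_along -1.18 x -0.82 z 10.33
0.081 along 0.0802 z 0.0314 F_along -0.91 x -1.34 z 9.83
0.085 along 0.0836 z 0.0314 F_along -3.52 x -0.8 z 9.04
0.089 along 0.0872 z 0.0314 F_along -5.05 x -0.05 z 8.59
0.093 along 0.0878 z 0.0315 F_along -16.41 x 0.87 z 6.71
20.4
```

The jaw stalled at 0.0878 with 16 N along the rail after about 77–83 mm of travel, within the expected 70–100 mm. I'll hold and look before lifting.

Run:
```python
from ft import *
import cv2
f0=np.load("f0.npy");hold(.2);f=F(4)-f0;print(f@U,f[2],state()["ee_pos"]);
d=get_image("scene");np.savez("scene5.npz",**d)
cv2.imwrite("pics/scene5.png",cv2.resize(cv2.convertScaleAbs(d["frame"][120:250,170:310],alpha=2),None,fx=5,fy=5,interpolation=2))
print(state()["time"])
```

```text
-15.546207115663302 7.3350062144960715 [0.52004384 0.0334344  0.0314902 ]
20.7167
```

View pics/scene5.png

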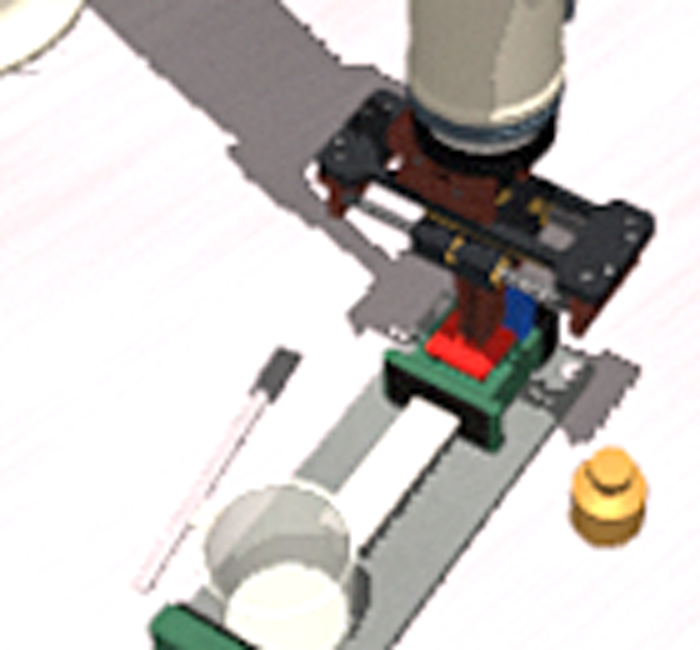

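The jaw now stands against the black stop, with the beaker, weight and spatula unmoved. I'll relieve most of the push, keeping a slight forward bias so nothing drags the jaw back, then lift straight up and go clear.

Run:
```python
from ft import *
from vis import *
f0=np.load("f0.npy")
P=RED+U*.0885;move_l([P[0],P[1],.0305],.03);f=F(3)-f0;print(f@U,f[2])
move_l([P[0],P[1],.05],.05);f=F(3)-f0;print(f@U,f[2])
move_l([P[0],P[1],.25],.2)
move_to([.30,.40,.27],q(52.25))
print(state()["time"])
hold(.3)
for n in("scene","top"):
    d=get_image(n);np.savez(n+"6.npz",**d)
    r=(120,250,170,310) if n=="scene" else (140,240,215,325)
    cv2.imwrite(f"pics/{n}6.png",cv2.resize(cv2.convertScaleAbs(d["frame"][r[0]:r[1],r[2]:r[3]],alpha=2),None,fx=5,fy=5,interpolation=2))
    o=np.load(n+"0.npz")
    for t,D in(("before",o),("after",d)):
        H,S,V=cv2.split(cv2.cvtColor(D["frame"],cv2.COLOR_BGR2HSV))
        M=np.zeros(H.shape,bool);M[140:240,200:320]=1
        R=((H<6)|(H>174))&(S>150)&(V>60)&M
        p,_=pts(D,R);print(n,t,"red",np.median(p,0).round(4), "along",round((np.median(p,0)-RED)@U,4))
print(state()["time"],F(3)-f0)
```

```text
-2.010201771331366 6.602896433246028
-4.003660861157985 4.150252876719389
24.3833
scene before red [ 0.5408 -0.0503  0.0666] along 0.0016
scene after red [0.5219 0.0245 0.0697] along 0.0787
top before red [ 0.5404 -0.0528  0.0666] along -0.0008
top after red [0.5227 0.0243 0.0701] along 0.0783
24.7833 [-0.21647687  0.08448378 -0.53499832]
```

View pics/scene6.png

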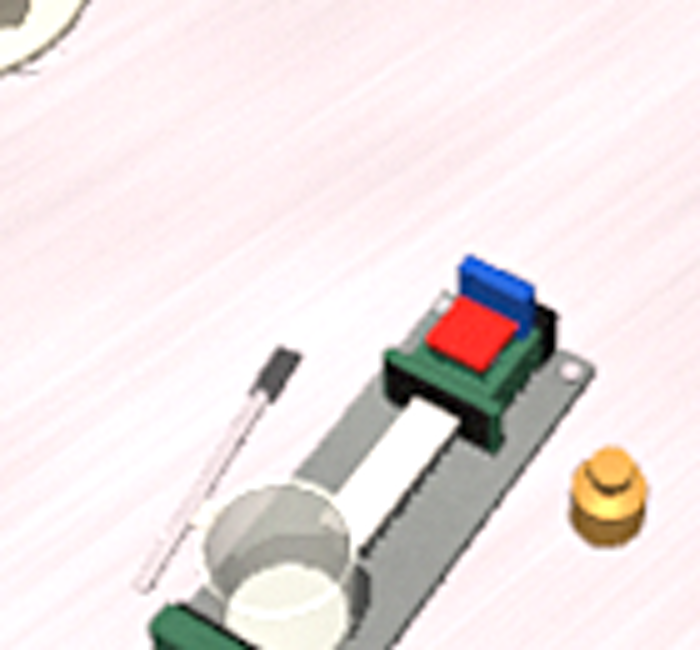

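View pics/top6.png

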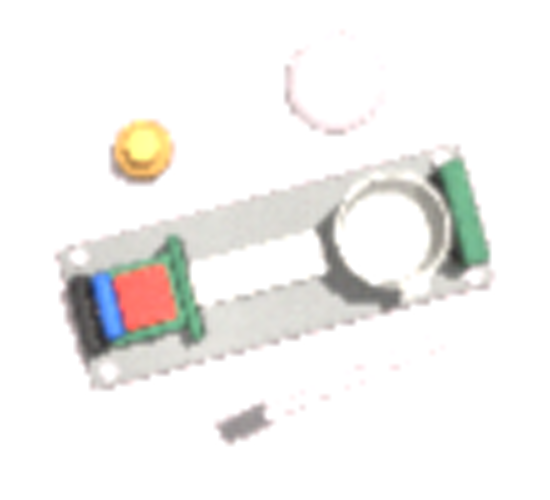

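The blue block stands beside the black stop in both views: (497,295) scene and (108,305) top, zoomed. The plate is back up at 0.070 m and the beaker, weight, disc and spatula look unmoved, so I'm handing in.

Run:
```python
from bench import *
job_done();print(state()["time"])
```

```text
the job is handed in; nothing more can be done
the job is handed in; nothing more can be done
```

I pressed the red release plate to its hard stop with the closed fingertips. Keeping it pressed, I pushed the jaw home until it stalled at 16 N against the end stop. I then lifted straight up, moved clear and handed in shortly after 24.8 s on the robot's clock; no verdict is reported.

**Last checks that agreed:**
- **Jaw:** both cameras put its travel at about 78 mm, with the blue block right beside the black stop. I judged it home from the stall and the pictures; I could not read the joint value directly.
- **Release plate:** it sprang back to 0.070 m, fully up.
- **Bench:** the beaker stands where it was, and the weight, disc and spatula look unmoved. I did not measure these, and I did not re-check the bottle, jar and glass, though the arm passed well above the bench.
- **Contact:** the force on the tool was back to its noise level, about 0.5 N.

**One thing disagreed:** the stated tool length did not match the robot. By camera and by touch, the fingertips are about 34 mm above the reported TCP height, not 8 mm below it. I therefore set the pressing height by feeling for contact, and I did not find the cause.

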